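Latch the chip bin and hold the suction gate half open

ROBOT

A 7-joint arm with a two-finger parallel gripper is mounted at the origin on the work surface. World frame = base frame: x ahead of the robot, y to its left, z up, the work surface at z = 0. Lengths are in m, angles in degrees, forces in N, time in s.
With the tool pointing down it reaches from about 0.35 to 0.9 m from the base axis. Payload 19.9 kg.
Tool frame: the origin (TCP) lies on the centre line of the jaws, within the pads' length; the fingertips stand ahead of it and the grasp point (between the pads) lies 8 mm behind it (r.tip_extent is the z of the fingertips in the tool frame, in m); z points along the fingers, y is the line along which they close (so a half turn about z gives the same grasp; the last joint's range is limited). The gripper opens to 94 mm and grips with 3 to 60 N. Pads are 16 mm wide; open, the fingers measure 119 mm over their backs; the gripper's body (75 mm by 177 mm) begins 78 mm behind the grasp point.
Start: joints at [-76.232, 23.915, -0.59, 92.452, 0.269, 63.638, -3.037], TCP at [0.174, 0.6, 0.216] pointing down, gripper open.
Joint ranges: [-161.28, 161.28], [-22.2, 115.67], [-73.04, 71.86], [3.21, 147.25], [-68.34, 248.33], [10.77, 114.83], [-161.83, 161.83]. Speed limits (degrees/s): [108.29, 108.29, 136.94, 136.94, 172.46, 172.46, 172.46].

INTERFACE

Orientations are given as a 3x3 rotation matrix whose columns are the frame's x, y, z axes.
In Python, from bench import r gives the robot as it stands.
- The arm moves only by the shell command python3 -m jog 'ROWS' [FORCE]. ROWS is a JSON object of lists of equal length, an entry for each row: "grip": the opening in per cent of the stroke, from 0 (shut) to 100 (fully open); "travel": the shift along the world's x, y, z in m, a list of three; "angular": the turn, a rotation vector about the world's x, y, z in rad, a list of three. In form: {"grip": [grip, ...], "travel": [[tx, ty, tz], ...], "angular": [[rx, ry, rz], ...]}. A call has exactly 10 rows; each row shifts and turns the commanded pose from where the row before left it; what a row does not reach is not made up. A row lasts 1/10 s, in which the tool goes at most 50 mm and 8.59 degrees, less where a joint would pass 70% of its speed; a pose out of reach is approached as far as the arm can. A call is refused whole if a number of a shift passes 0.05 or a number of a turn 0.15, either way. A call with a gripper value outside its range is refused whole. The fingers move at their own pace and stop on an object; FORCE is the grip in N (left out, the last holds). Time passes only in rows, so rows that do not move let the fingers close, or fill a call up. It gives the time, the measured TCP pose, the force, the opening and the grip force at its end, in the units of the state.
- r.observe(): the state, without advancing time (a new reading comes with each control period).
- r.camera(name): name is "scene" or "side" or "wrist"; returns the picture (480x640x3 uint8, red, green, blue); there is no depth.
- r.camera_model(name): a dict with "vfov" (degrees; the focal length in pixels is half the picture's height over the tangent of half this angle, whatever the lens; pixels are square), "cx", "cy" (the principal point, pixels), "k1" (the pictures are not rectified: a ray, as slopes to the right and down, at radius r is drawn at 1 + k1 r^2 times it, then the intrinsics apply), "R" (3x3) and "t" (3): a world point X has camera coordinates R X + t; the wrist camera has in their place "T_tool_cam" (4x4, takes a point from camera to tool coordinates, whose origin is the TCP and whose axes are the flange's). Camera axes: x right, y down, z forward; pixel columns grow to the right and rows downward; lengths in m; the calibration is good to about 2 mm. A picture is of the moment at which its call begins: read the wrist's pose just before it. camera_model takes no time and is no camera call.
- r.job_done(): hands the job in; it is judged then, once.
Trained networks look in the newest picture that a camera, given by its name, has taken for a name from the list of things; names that differ only in an ending like _2 or _b are one class to them, and where a whole thing is asked for, a point or a joint stands for the part that bears it (a point fixed in the world has none). Each returns a list of dicts, best first, with "score" (0 to 1); they miss things now and then, are a little off and sometimes report something else, mostly with a low value. They report only what shows in the picture. A call takes as long as a camera call.
- r.spot_in(camera, label): "bbox" ([left, top, right, bottom] in pixels, round what is visible of it).
The state is a dict: "t": time; "q": joint angles; "qvel": joint speeds; "joint_torque": joint torques, N m; "tcp_pos": TCP position; "tcp_rot": TCP orientation; "ft_force": force on the tool from outside, world axes, zero at the start; "torque": the same for the moment, N m; "finger_gap": opening from 0.0 (shut) to 1.0 (fully open); "grasp_force": force on a finger pad.
Only numpy, scipy, OpenCV 4.12 (cv2) and the standard library are available. Lean on these libraries where they do the work, as an engineer would, in place of code of your own. Each camera call takes 0.05 s, during which the arm holds its last target. There are 200 camera calls.

TASK

Swing the hasp on the chip bin's lid over so that it lies flat down over its catch. Then press the suction gate's spring lever down by its paddle with the fingertips until the lever is level, in line with the index bar beside it, and finish while still holding it there. Never push the lever to its bottom stop, and leave the tools and other things on the bench and on the lid alone.

Things in the scene. Friction and masses are not known exactly. Their poses are not given: they have to be found in the camera images.
- chip_bin: plywood chip bin screwed to the bench, 260 mm deep (its x) by 240 mm wide (its y) by 130 mm high; origin at the centre of its underside; its front faces its own -x, roughly towards the robot. Its top is flat at 130 mm: a fixed front rim 78 mm deep (its seam with the lid lies 50 mm ahead of the centre) and behind that the shut lid. It stands on either side of the bench, left or right, and may be turned up to 0.4 rad.
- hasp (a joint): angle of the steel hasp in rad: 0 = lying flat forward over the catch (closed), 1.57 = standing straight up, up to 2.6 = leaning back over the lid. A light friction hinge (about 0.5 N at the tab moves it): it stays where it is left. It starts open, leaning back at 1.75 to 2.4.
- hasp_hinge (a point): centre of the hasp's hinge pin, 6 mm above the lid's top, on the bin's middle line 20 mm ahead of the bin's centre; the pin runs along the bin's y. Axes as the bin's.
- hasp_tab (a point): centre of the upper face (as it lies closed) of the hasp's end tab, 86 mm from the hinge pin. The hasp is a plate 36 mm wide, 4 mm thick, 105 mm long with a 26 by 16 mm slot between 45 and 72 mm from the pin and a solid tab beyond it.
- catch (a point): foot of the catch, a fixed steel staple on the front rim 57.5 mm ahead of the hinge pin, 13 mm wide (along the bin's y), 5 mm thick, 16.5 mm high; it comes up through the slot, about 10 mm proud, when the hasp is closed.
- gate: suction gate bolted to the bench: a dark steel base plate 270 by 160 mm, 12 mm thick, with an aluminium housing 150 mm wide and 120 mm high at its back (round mouth at the front). Origin under the middle of its front-to-back line (plate from 125 mm ahead to 145 mm behind it); front faces its own -x, roughly towards the robot. A fixed thin steel index bar, level, sticks forward from the housing beside the lever at the height of the lever's pivot (145 mm).
- lever_pivot (a point): centre of the lever's pivot, 145 mm above the bench, 72 mm behind the gate's origin; the pivot axis runs along the gate's y. Axes as the gate's.
- lever_angle (a joint): angle of the spring lever in rad, growing as the paddle is pressed down: 0 = released, slanting up towards the robot by 0.40 rad; 0.40 = level, in line with the index bar (gate half open); 0.80 = bottom stop. A spring returns it to 0: about 1.5 N down on the paddle starts it, about 6 N holds it level, 11 N at the bottom.
- lever: the spring lever: a steel bar 18 mm wide, 10 mm thick, from the pivot forward, with a dark wooden finger paddle on its free end (56 mm along the lever, 44 mm wide, 18 mm thick). Origin at the pivot's centre; its own axes are those of the gate when the lever is released.
- paddle_top (a point): centre of the paddle's upper face, where to press: 135 mm ahead of the pivot along the lever and 10 mm above the lever's middle line, so 155 mm above the bench when the lever is level and about 207 mm when released.
- cup: small turned wooden cup, 48 mm wide, 34 mm high, standing on the back right corner of the chip bin's lid; leave it alone.
- gouge: turning gouge lying on the bench between the two machines on the robot's side, 220 mm long, 24 mm thick wooden handle; leave it alone.
- jar: small amber glass jar, 48 mm wide, 70 mm high, standing between the chip bin and the suction gate; leave it alone.
- bowl: white ceramic bowl, 110 mm wide, 50 mm high, at the far side of the bench; leave it alone.
- glue: white bottle, 60 mm wide, 170 mm high, at the left of the bench; leave it alone.
- blank: round wooden blank, 110 mm wide, 45 mm high, lying to the right of the robot; leave it alone.
- mallet: wooden mallet, 260 mm long, lying at the left of the bench; leave it alone.
- caliper: steel caliper, 170 mm long, lying flat at the right of the bench; leave it alone.

How it is judged (in metres and radians):
On the way, in this order (a step that is already met when the one before it is completed fails the run):
1. the hasp lies flat over its catch while the lever is still released (value of joint hasp below 0.12 rad and value of joint lever_angle below 0.1 rad), for 0.2 s.
2. the lever has been pressed level (value of joint lever_angle between 0.33 and 0.47 rad), for 0.2 s.
At the end, for the whole second after the job is handed in: The hasp lies flat over its catch (within 0.12 rad), and the lever is at rest and level (joint 0.40, within 0.07 rad), kept there by the gripper's fingers pressing on it with more than 2 N (all of step 2 and value of joint hasp below 0.12 rad and contact force between the fingers and lever above 2 N and velocity of joint lever_angle between -0.1 and 0.1 rad/s); the arm keeps its last pose, push and grip.
It fails at once if the lever is pushed to its bottom stop (beyond 0.75 rad) (value of joint lever_angle above 0.75 rad).
It fails at once if one of the other things is shifted by more than 30 mm (distance of any of cup, gouge, jar, bowl, glue, blank, mallet, caliper from where it was at the start of the episode above 0.03 m).
It also fails if it takes over 51 s, if anything falls off the work surface, if the arm or the gripper's body presses on something with over 40 N, if the wrist force passes 120 N, or if a joint passes its speed limit or range.

## Working session

There is one attempt and no reset: what is moved stays moved. The work goes in short steps, Python scripts to look and compute and a shell command to move; the robot and the scene stay as the last step left them, time stands still between calls to the robot, and variables do not carry over. Pictures are saved under pics/ and viewed, at most 10 in all, crops included, and the job is handed in when it is done.

```bash
mkdir -p pics; ls; cat > h.py <<'E'
import numpy as np, cv2
from bench import r
def model(cam, st=None):
    m=r.camera_model(cam); f=240/np.tan(np.radians(m["vfov"])/2)
    if "R" in m: R=np.array(m["R"]);t=np.array(m["t"])
    else:
        T=np.array(m["T_tool_cam"]); W=np.eye(4); W[:3,:3]=st["tcp_rot"];W[:3,3]=st["tcp_pos"]
        C=np.linalg.inv(W@T); R=C[:3,:3]; t=C[:3,3]
    return f,m["cx"],m["cy"],m["k1"],R,t
def proj(M,X):
    f,cx,cy,k,R,t=M; c=np.atleast_2d(X)@R.T+t; s=c[:,:2]/c[:,2:]
    s=s*(1+k*(s**2).sum(1,keepdims=True)); return s*f+[cx,cy]
def onplane(M,uv,z):
    f,cx,cy,k,R,t=M; d=(np.array(uv,float)-[cx,cy])/f; s=d.copy()
    for _ in range(20): s=d/(1+k*(s@s))
    ray=R.T@np.array([s[0],s[1],1]); o=-R.T@t
    return o+ray*(z-o[2])/ray[2]
E
python3 - <<'E'
from h import *
for c in ("scene","side"):
    im=r.camera(c); cv2.imwrite(f"pics/{c}0.png",im[:,:,::-1])
    M=model(c); print(c,M[0],(-M[4].T@M[5]).round(3))
    for l in ("chip_bin","hasp","gate","lever","cup","jar","glue","gouge","mallet"):
        print(l,[(np.round(d["bbox"]).tolist(),round(d["score"],2)) for d in r.spot_in(c,l)[:2]])
s=r.observe();print(s["t"],s["tcp_rot"],r.tip_extent)
E
```

```text
pics
scene 466.4475240825758 [1.342 0.161 1.266]
chip_bin [([191.0, 170.0, 288.0, 277.0], 0.83), ([406.0, 202.0, 428.0, 270.0], 0.43)]
hasp [([225.0, 192.0, 247.0, 207.0], 0.48), ([170.0, 172.0, 200.0, 198.0], 0.27)]
gate [([376.0, 200.0, 451.0, 305.0], 0.77)]
lever [([407.0, 207.0, 425.0, 269.0], 0.9)]
cup [([195.0, 217.0, 209.0, 233.0], 0.75), ([468.0, 262.0, 497.0, 303.0], 0.55)]
jar [([303.0, 268.0, 319.0, 293.0], 0.74)]
glue [([467.0, 263.0, 497.0, 304.0], 0.81)]
gouge [([168.0, 172.0, 200.0, 200.0], 0.58)]
mallet [([496.0, 241.0, 555.0, 278.0], 0.72)]
side 486.9059210778389 [ 0.125 -1.091  1.079]
chip_bin [([271.0, 275.0, 395.0, 393.0], 0.74), ([322.0, 278.0, 338.0, 317.0], 0.69)]
hasp [([319.0, 277.0, 341.0, 320.0], 0.55)]
gate [([231.0, 186.0, 314.0, 260.0], 0.82), ([244.0, 192.0, 282.0, 202.0], 0.4)]
lever [([242.0, 193.0, 287.0, 202.0], 0.49)]
cup [([366.0, 311.0, 385.0, 331.0], 0.48)]
jar [([331.0, 254.0, 342.0, 280.0], 0.63)]
glue [([260.0, 169.0, 278.0, 209.0], 0.63)]
gouge [([217.0, 285.0, 287.0, 307.0], 0.9)]
mallet [([200.0, 181.0, 252.0, 209.0], 0.69), ([269.0, 273.0, 394.0, 390.0], 0.59)]
1.0 [[-9.60561254e-01  2.78068471e-01  5.54678202e-05]
 [ 2.78068466e-01  9.60561254e-01 -7.80693395e-05]
 [-7.49888608e-05 -5.95665310e-05 -9.99999995e-01]] 0.011
```

```bash
python3 - <<'E'
import cv2
a=cv2.imread("pics/scene0.png")[150:325,160:460]; b=cv2.imread("pics/side0.png")[165:405,200:420]
cv2.imwrite("pics/a.png",cv2.resize(a,(800,467),interpolation=2)); cv2.imwrite("pics/b.png",cv2.resize(b,(550,600),interpolation=2))
E
```

```text
(no output)
```

View pics/a.png

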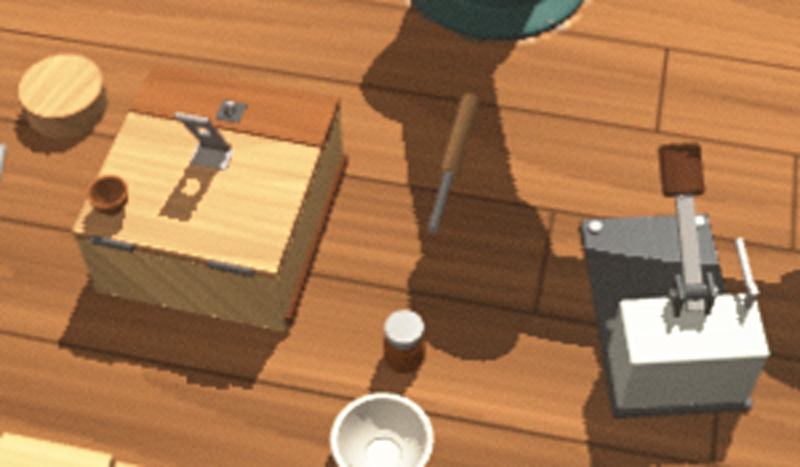

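View pics/b.png

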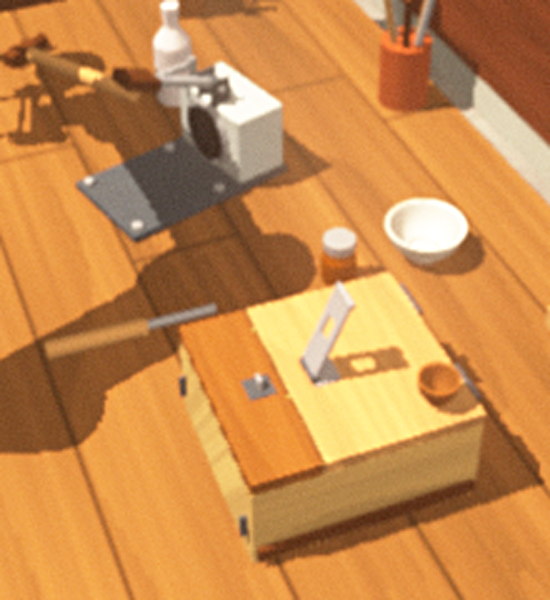

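```bash
cat > fit.py <<'E'
from h import *
from scipy.optimize import least_squares
S=lambda p:(np.array(p)/2.6667+[160,150]); D=lambda p:(np.array(p)/2.5+[200,165])
Ms,Md=model("scene"),model("side")
def T(p,X): c,s=np.cos(p[2]),np.sin(p[2]); return np.array([p[0]+c*X[0]-s*X[1],p[1]+s*X[0]+c*X[1],X[2]])
def fit(obs,p0):
    f=lambda p:np.concatenate([proj(M,T(p,X))[0]-uv for M,X,uv in obs])
    o=least_squares(f,p0,loss="soft_l1"); print(o.x.round(4)); print(o.fun.reshape(-1,2).round(1).tolist()); return o.x
h=.13
b=fit([(Ms,(-.128,-.12,h),S((143,68))),(Ms,(-.128,.12,h),S((340,98))),(Ms,(.13,-.12,h),S((78,232))),(Ms,(.13,.12,h),S((275,270))),
(Md,(-.128,.12,h),D((180,322))),(Md,(.13,.12,h),D((388,273))),(Md,(.13,-.12,h),D((483,408))),(Md,(-.128,-.12,h),D((252,488))),(Md,(-.0775,0,h),D((259,386))),(Ms,(-.0775,0,h),S((231,111)))],[.6,-.2,0])
pd=(-.135*np.cos(.4)-.01*np.sin(.4)+.072, 0, .145+.135*np.sin(.4)+.01*np.cos(.4)); print(pd)
g=fit([(Ms,(-.125,-.08,.012),S((583,222))),(Ms,(-.125,.08,.012),S((710,215))),(Ms,(.145,-.08,0.),S((614,418))),(Ms,(.145,.08,0.),S((750,405))),
(Md,(-.125,-.08,.012),D((137,238))),(Md,(-.125,.08,.012),D((80,183))),(Ms,pd,S((683,170))),(Md,pd,D((137,76)))],[.6,.3,0])
for n,X in (("hinge",(-.02,0,.136)),("catch",(-.0775,0,.13))): print(n,T(b,X).round(4))
for a in (1.75,2.1,2.4):
    X=(-.02-.105*np.cos(a),0,.136+.105*np.sin(a)); print(a,T(b,X).round(3),S([0,0])*0+(proj(Md,T(b,X))[0]-[200,165])*2.5,(proj(Ms,T(b,X))[0]-[160,150])*2.6667)
for n,X in (("paddle rel",pd),("paddle level",(.072-.135,0,.155)),("pivot",(.072,0,.145))): print(n,T(g,X).round(4))
E
python3 fit.py; python3 -c "
from h import *
s=r.observe();print(s['t'],s['tcp_pos'],s['q'],s['finger_gap'],s['ft_force']);print(r.camera_model('wrist'))"
```

```text
[ 0.5164 -0.2554 -0.0198]
[[3.2, -1.1], [-0.4, -0.2], [-1.9, -0.1], [1.0, 0.8], [-0.5, 1.5], [-0.2, -1.3], [1.1, 1.3], [0.3, -1.4], [-0.3, 0.4], [0.1, 0.3]]
(np.float64(-0.05623741761347599), 0, np.float64(0.20678208615169666))
[0.5261 0.289  0.2713]
[[-0.8, -0.2], [-0.9, -0.1], [-0.5, 1.6], [0.6, 3.1], [-0.3, -1.0], [-1.2, -1.0], [-0.3, -1.9], [-0.4, -0.8]]
hinge [ 0.4964 -0.255   0.136 ]
catch [ 0.4389 -0.2538  0.13  ]
1.75 [ 0.515 -0.255  0.239] [326.42244504 292.57228936] [197.79064814  98.58211479]
2.1 [ 0.549 -0.256  0.227] [356.67111839 293.37648885] [189.25633649 129.63894735]
2.4 [ 0.574 -0.257  0.207] [377.23719624 301.44334824] [184.62177072 158.15113609]
paddle rel [0.4719 0.274  0.2068]
paddle level [0.4654 0.2722 0.155 ]
pivot [0.5954 0.3083 0.145 ]
1.0 [0.17379272 0.60032996 0.21644367] [-76.2339057   23.91359492  -0.58912407  92.45242188   0.27111223
  63.63898793  -3.03781662] 0.9981385204595462 [-0.10178426 -0.01323417 -0.11762386]
{'vfov': 66.03860486993996, 'cx': 323.00725814172426, 'cy': 236.0217975619769, 'k1': -0.04844582899663532, 'T_tool_cam': array([[-9.49722157e-04, -9.62991515e-01, -2.69530034e-01,
         7.74812423e-02],
       [ 9.99999337e-01, -1.09022519e-03,  3.71595238e-04,
         6.07089896e-04],
       [-6.51691493e-04, -2.69529502e-01,  9.62991912e-01,
        -1.67814909e-01],
       [ 0.00000000e+00,  0.00000000e+00,  0.00000000e+00,
         1.00000000e+00]])}
```

```bash
python3 -m jog '{"grip":[0,0,0,0,0,0,0,0,0,0],"travel":[[0,0,0.04],[0,0,0.04],[0.02,-0.04,0.04],[0.02,-0.04,0],[0.02,-0.04,0],[0.02,-0.04,0],[0.02,-0.04,0],[0.02,-0.04,0],[0.02,-0.04,0],[0.02,-0.04,0]],"angular":[[0,0,0.026],[0,0,0.026],[0,0,0.026],[0,0,0.026],[0,0,0.026],[0,0,0.026],[0,0,0.026],[0,0,0.026],[0,0,0.026],[0,0,0.026]]}' 20
python3 -m jog '{"grip":[0,0,0,0,0,0,0,0,0,0],"travel":[[0.02,-0.04,0],[0.02,-0.04,0],[0.02,-0.04,0],[0.02,-0.04,0],[0.02,-0.04,0],[0.02,-0.04,0],[0.02,-0.04,0],[0.02,-0.04,0],[0.02,-0.04,0],[0.02,-0.04,0]],"angular":[[0,0,0],[0,0,0],[0,0,0],[0,0,0],[0,0,0],[0,0,0],[0,0,0],[0,0,0],[0,0,0],[0,0,0]]}'
```

```text
t: 2.0
tcp_pos: [0.3309, 0.2852, 0.33]
tcp_rot: [[-1.0, 0.021, 0.0], [0.021, 1.0, 0.001], [-0.0, 0.001, -1.0]]
ft_force: [1.1, 1.0, 0.5]
finger_gap: 0.183
grasp_force: 0.0
t: 3.0
tcp_pos: [0.5311, -0.1146, 0.33]
tcp_rot: [[-1.0, 0.021, 0.001], [0.021, 1.0, 0.0], [-0.001, 0.0, -1.0]]
ft_force: [0.8, 1.0, 0.1]
finger_gap: 0.005
grasp_force: 0.0
```

```bash
python3 -m jog '{"grip":[0,0,0,0,0,0,0,0,0,0],"travel":[[0.012,-0.035,0],[0.012,-0.035,0],[0.012,-0.035,0],[0.013,-0.035,0],[0,0,0],[0,0,0],[0,0,0],[0,0,0],[0,0,0],[0,0,0]],"angular":[[0,0,0],[0,0,0],[0,0,0],[0,0,0],[0,0,0],[0,0,0],[0,0,0],[0,0,0],[0,0,0],[0,0,0]]}'
cat > w.py <<'E'
import sys; from fit import *
s=r.observe(); im=r.camera("wrist")[:,:,::-1].copy(); M=model("wrist",s); print(s["tcp_pos"])
pts=[T(b,X) for X in ((-.0775,0,.13),(-.02,0,.136),(-.05,.12,.13),(-.05,-.12,.13),(-.02-.105*np.cos(1.9),0,.136+.105*np.sin(1.9)))]+[T(g,X) for X in (pd,(.072,0,.145))]
for X in pts:
    u=proj(M,X)[0]; print(u.round())
    if abs(u).max()<2000: cv2.drawMarker(im,tuple(int(v) for v in u),(0,255,0),0,12,1)
cv2.imwrite(f"pics/{sys.argv[1]}.png",im)
E
python3 w.py w1 | tail -8
```

```text
t: 4.0
tcp_pos: [0.5796, -0.2524, 0.33]
tcp_rot: [[-1.0, 0.021, 0.0], [0.021, 1.0, 0.0], [-0.0, 0.0, -1.0]]
ft_force: [-0.8, 0.0, -0.1]
finger_gap: 0.007
grasp_force: 0.0
[ 0.57956443 -0.25237013  0.32997096]
[318.  62.]
[318. 127.]
[445.  94.]
[191.  95.]
[316. 174.]
[903. 104.]
[829. 220.]
```

View pics/w1.png

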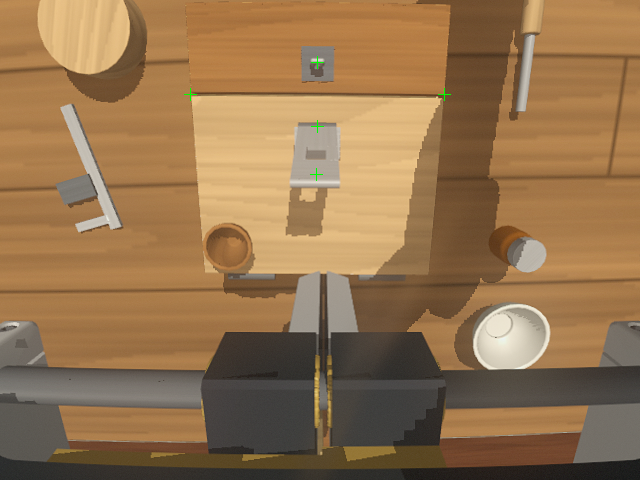

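The overlay matches: catch at (317,63), hinge at (317,127), hasp tip edge at about (316,183), so the hasp stands at about 2.0 rad. The cup at (228,247) is clear of the fingers.

```bash
python3 -m jog '{"grip":[0,0,0,0,0,0,0,0,0,0],"travel":[[0,-0.002,-0.04],[0,0,-0.04],[0,0,-0.04],[0,0,-0.01],[0,0,0],[-0.02,0,0],[-0.02,0,0],[-0.02,0,0],[-0.02,0,0],[0,0,0]],"angular":[[0,0,0],[0,0,0],[0,0,0],[0,0,0],[0,0,0],[0,0,0],[0,0,0],[0,0,0],[0,0,0],[0,0,0]]}'
python3 -m jog '{"grip":[0,0,0,0,0,0,0,0,0,0],"travel":[[-0.015,0,0],[-0.015,0,0],[-0.015,0,0],[-0.015,0,0],[-0.01,0,0],[0,0,0],[0,0,0],[0,0,0],[0,0,0],[0,0,0]],"angular":[[0,0,0],[0,0,0],[0,0,0],[0,0,0],[0,0,0],[0,0,0],[0,0,0],[0,0,0],[0,0,0],[0,0,0]]}'
python3 w.py w2|tail -8
```

```text
t: 5.05
tcp_pos: [0.4986, -0.2561, 0.2024]
tcp_rot: [[-1.0, 0.024, 0.003], [0.024, 1.0, -0.0], [-0.003, -0.0, -1.0]]
ft_force: [1.0, -0.0, 0.4]
finger_gap: 0.004
grasp_force: 0.0
t: 6.05
tcp_pos: [0.4297, -0.255, 0.1997]
tcp_rot: [[-1.0, 0.022, -0.0], [0.022, 1.0, -0.0], [0.0, -0.0, -1.0]]
ft_force: [0.3, -0.6, -0.5]
finger_gap: -0.0
grasp_force: 0.1
[ 0.42974017 -0.25499932  0.19969002]
[324. 264.]
[325. 343.]
[493. 300.]
[156. 301.]
[325. 514.]
[954. 308.]
[913. 405.]
```

View pics/w2.png

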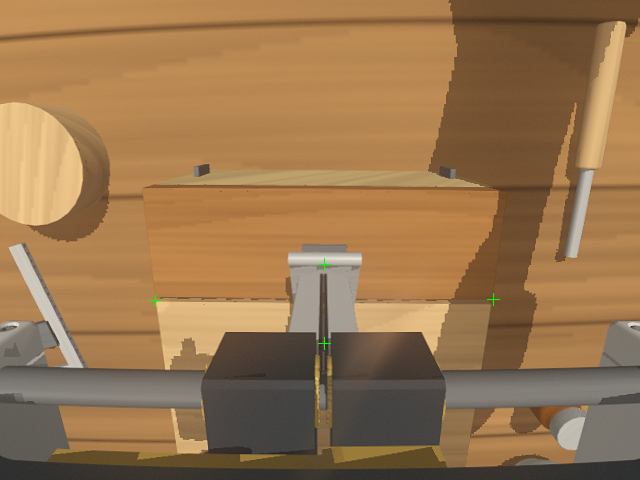

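The hasp has tipped forward ahead of the fingers, its end edge at about (325,258). Next I fold it down and press the tab.

```bash
python3 -m jog '{"grip":[0,0,0,0,0,0,0,0,0,0],"travel":[[-0.01,0,0],[-0.01,0,-0.01],[0,0,-0.01],[0,0,-0.01],[0,0,-0.01],[0,0,-0.006],[0,0,-0.004],[0,0,-0.002],[0,0,0],[0,0,0]],"angular":[[0,0,0],[0,0,0],[0,0,0],[0,0,0],[0,0,0],[0,0,0],[0,0,0],[0,0,0],[0,0,0],[0,0,0]]}'
python3 -m jog '{"grip":[0,0,0,0,0,0,0,0,0,0],"travel":[[0,0,-0.001],[0,0,0],[0,0,0],[0,0,0.03],[0,0,0.03],[0,0,0.04],[0,0,0.04],[0,0.04,0.03],[0,0.04,0],[0,0.04,0]],"angular":[[0,0,0],[0,0,0],[0,0,0],[0,0,0],[0,0,0],[0,0,0],[0,0,0],[0,0,0.03],[0,0,0.03],[0,0,0.03]]}'
python3 - <<'E'
from h import *
im=np.vstack([cv2.resize(r.camera("side")[250:400,240:420],(540,450)),])
cv2.imwrite("pics/s2.png",im[:,:,::-1])
E
```

```text
t: 7.1
tcp_pos: [0.4091, -0.2551, 0.148]
tcp_rot: [[-1.0, 0.022, -0.0], [0.022, 1.0, 0.0], [0.0, 0.0, -1.0]]
ft_force: [-4.5, 1.6, 8.9]
finger_gap: 0.006
grasp_force: 4.0
t: 8.1
tcp_pos: [0.4095, -0.1339, 0.3178]
tcp_rot: [[-0.998, -0.069, 0.002], [-0.069, 0.998, 0.0], [-0.002, -0.0, -1.0]]
ft_force: [0.7, 0.4, -0.3]
finger_gap: 0.008
grasp_force: 0.0
```

View pics/s2.png

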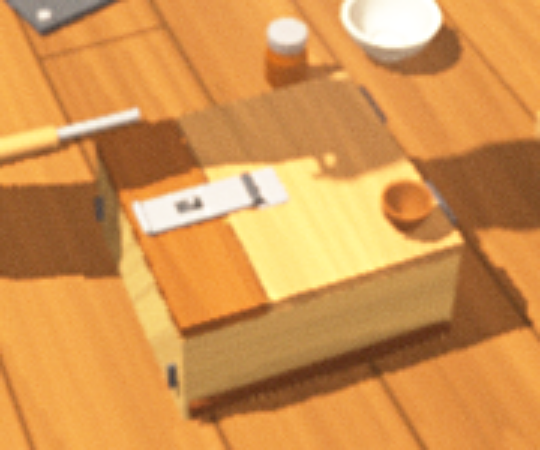

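The hasp lies flat over its catch, whose staple shows in the slot at about (188,205). On to the lever.

```bash
python3 -m jog '{"grip":[0,0,0,0,0,0,0,0,0,0],"travel":[[0.006,0.045,0],[0.006,0.045,0],[0.006,0.045,0],[0.006,0.045,0],[0.006,0.045,0],[0.006,0.045,0],[0.006,0.045,0],[0.006,0.045,0],[0.008,0.046,0],[0,0,0]],"angular":[[0,0,0.02],[0,0,0.02],[0,0,0.02],[0,0,0.02],[0,0,0.02],[0,0,0.02],[0,0,0.02],[0,0,0.02],[0,0,0.02],[0,0,0.02]]}'
python3 w.py w3 | tail -8
python3 - <<'E'
from h import *
for l in ("lever","hasp"): print([(np.round(d["bbox"]).tolist(),round(d["score"],2)) for d in r.spot_in("wrist",l)[:2]])
E
```

```text
t: 9.15
tcp_pos: [0.4647, 0.2764, 0.3158]
tcp_rot: [[-0.962, -0.272, -0.001], [-0.272, 0.962, -0.0], [0.001, 0.0, -1.0]]
ft_force: [-0.5, -1.0, 0.0]
finger_gap: 0.005
grasp_force: 0.0
[0.46473726 0.27643892 0.31579812]
[-183.   52.]
[-190.  109.]
[-84. 109.]
[-258.   58.]
[-298.  153.]
[317. 243.]
[318. 344.]
[([290.0, 211.0, 349.0, 359.0], 0.89), ([0.0, 44.0, 21.0, 243.0], 0.6)]
[]
```

View pics/w3.png

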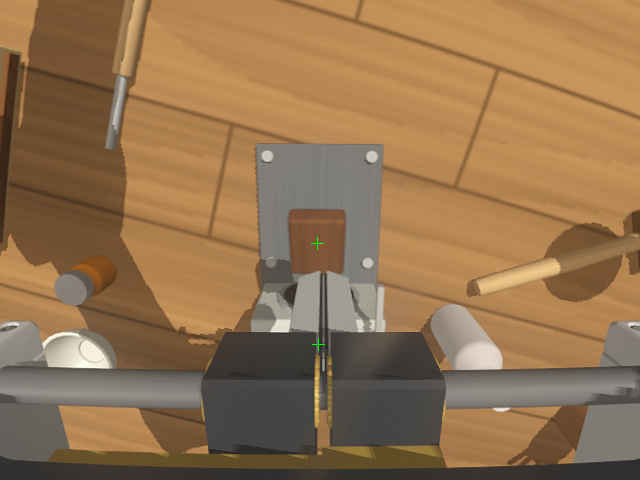

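The marker sits on the paddle (about (318,245)), and the lever runs straight under the fingers. I descend in two stages.

```bash
python3 -m jog '{"grip":[0,0,0,0,0,0,0,0,0,0],"travel":[[0,-0.002,-0.03],[0,-0.001,-0.03],[0,0,-0.03],[0,0,-0.008],[0,0,-0.008],[0,0,-0.008],[0,0,-0.008],[0,0,-0.008],[0,0,0],[0,0,0]],"angular":[[0,0,0],[0,0,0],[0,0,0],[0,0,0],[0,0,0],[0,0,0],[0,0,0],[0,0,0],[0,0,0],[0,0,0]]}'
```

```text
t: 10.3
tcp_pos: [0.4656, 0.2681, 0.187]
tcp_rot: [[-0.964, -0.265, 0.0], [-0.265, 0.964, 0.0], [-0.0, 0.0, -1.0]]
ft_force: [-0.8, -0.2, 5.0]
finger_gap: 0.002
grasp_force: 1.9
```

```bash
python3 -m jog '{"grip":[0,0,0,0,0,0,0,0,0,0],"travel":[[0,0,-0.004],[0,0,-0.004],[0,0,-0.004],[0,0,-0.003],[0,0,-0.003],[0,0,-0.002],[0,0,0],[0,0,0],[0,0,0],[0,0,0]],"angular":[[0,0,0],[0,0,0],[0,0,0],[0,0,0],[0,0,0],[0,0,0],[0,0,0],[0,0,0],[0,0,0],[0,0,0]]}'
python3 - <<'E'
from fit import *
a=r.camera("side")[170:270,220:330]; cv2.imwrite("pics/s3.png",cv2.resize(a,(660,600),interpolation=2)[:,:,::-1])
# contact-edge angle from tip: front/back edges of the tip 8 mm
s=r.observe(); R=np.array(s["tcp_rot"]); p=T(g,(.072,0,.145))
t=s["tcp_pos"]+R[:,2]*.011; c=np.array([np.cos(g[2]),np.sin(g[2]),0]); print(s["tcp_pos"],s["ft_force"],s["finger_gap"])
for e in (-.008,0,.008):
    q=t+c*e-p; d=-q@c; h=q[2]; print(e,d, .4-(np.arctan2(h,d)-np.arcsin(.01/np.hypot(h,d))))
E
```

```text
t: 11.3
tcp_pos: [0.4651, 0.268, 0.167]
tcp_rot: [[-0.964, -0.265, -0.001], [-0.265, 0.964, -0.0], [0.001, 0.0, -1.0]]
ft_force: [-4.8, -1.5, 5.4]
finger_gap: 0.005
grasp_force: 3.0
[ 0.5164 -0.2554 -0.0198]
[[3.2, -1.1], [-0.4, -0.2], [-1.9, -0.1], [1.0, 0.8], [-0.5, 1.5], [-0.2, -1.3], [1.1, 1.3], [0.3, -1.4], [-0.3, 0.4], [0.1, 0.3]]
(np.float64(-0.05623741761347599), 0, np.float64(0.20678208615169666))
[0.5261 0.289  0.2713]
[[-0.8, -0.2], [-0.9, -0.1], [-0.5, 1.6], [0.6, 3.1], [-0.3, -1.0], [-1.2, -1.0], [-0.3, -1.9], [-0.4, -0.8]]
hinge [ 0.4964 -0.255   0.136 ]
catch [ 0.4389 -0.2538  0.13  ]
1.75 [ 0.515 -0.255  0.239] [326.42244504 292.57228936] [197.79064814  98.58211479]
2.1 [ 0.549 -0.256  0.227] [356.67111839 293.37648885] [189.25633649 129.63894735]
2.4 [ 0.574 -0.257  0.207] [377.23719624 301.44334824] [184.62177072 158.15113609]
paddle rel [0.4719 0.274  0.2068]
paddle level [0.4654 0.2722 0.155 ]
pivot [0.5954 0.3083 0.145 ]
[0.46505799 0.26797407 0.16703373] [-5.27276502 -2.21232962  5.74762264] 0.0031315546762218428
-0.008 0.14442709850023835 0.3928444142801709
0 0.13642709850023835 0.3924250571967499
0.008 0.12842709850023834 0.3919535042862937
```

View pics/s3.png

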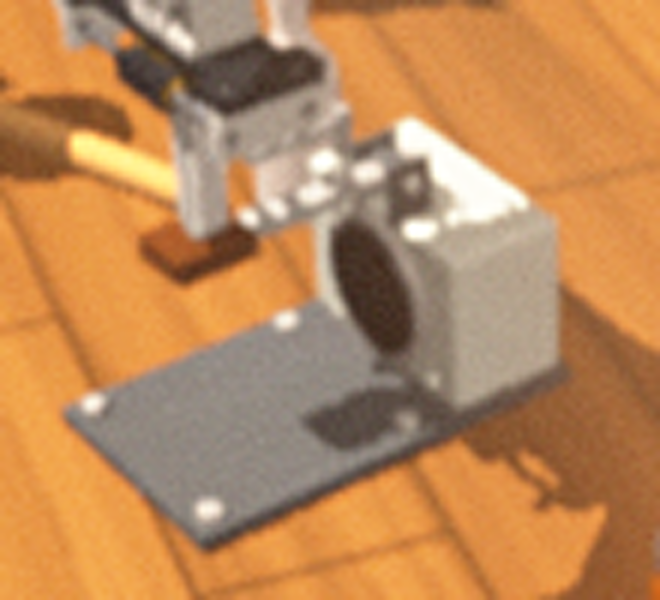

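The fingertips sit on the paddle at about (205,235). The lever is parallel to the base plate, the geometry gives 0.39 rad, and the force is near the 6 N expected at level. Handing in.

```bash
python3 -c "
from bench import r
print(r.job_done())"
```

```text
the job is handed in; nothing more can be done
None
```

I closed the hasp flat over its catch and handed the job in while holding the lever level (about 0.39 rad, with roughly 5–6 N on the paddle); the hand-in call gave no verdict.

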